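# Put the plug press's spacer plates back in their slot rack

### The job

Two steel spacer plates from the plug press stand on the bench. Put each upright into the rack slot that was cut for its thickness, down until it rests on that slot's shoulders, and let go; the thickest plate is already home in the widest slot. The slot blocks are clamped a little to one side or the other, so feel for each slot gently, without pressing hard or letting a plate drop, and leave the other things on the bench where they are.

Things in the scene. Friction and masses are not known exactly. Their poses are not given: they have to be found in the camera images.
- plate_mid: Loose steel spacer plate, 14 mm thick, standing upright on the bench. Origin at the centre of its underside; x along its 60 mm width, y through its thickness, z up. 75 mm high: the lower 55 mm are 60 mm wide, the top 20 mm are a grip tab 40 mm wide, same thickness. A half turn about z makes no difference. About 0.4 kg.
- plate_thin: Loose steel spacer plate, 10 mm thick, standing upright on the bench. Origin at the centre of its underside; x along its 60 mm width, y through its thickness, z up. 75 mm high: the lower 55 mm are 60 mm wide, the top 20 mm are a grip tab 40 mm wide, same thickness. A half turn about z makes no difference. About 0.3 kg.
- rack: Grey rail plate 126 x 238 x 8 mm fixed to the bench; origin at its underside's centre, z up. On it three grey plastic slot blocks, 92 x 46 mm, tops 48 mm above the bench, in a row along y, nominally 68 mm apart; widest slot at +y. Each is clamped (screw at -x) up to 10 mm off to either side along y, each differently; this pose does not show it. Keep plate-on-rack force under 35 N.
- slot_mid (a point): Nominal mouth centre of the 16 mm slot, for the 14 mm plate: at the rack's middle, 48 mm above the bench, axes as the rack's. Real slot up to 10 mm off either way along y. 66 mm long along x. Upper part 26 mm deep, mouth chamfered 1 mm; then 2 mm shoulders each side, 22 mm above the bench, and a 12 mm wide part down to 8 mm above the bench. The 14 mm plate stops on the shoulders; a thinner one sinks past.
- slot_thin (a point): Nominal mouth centre of the 12 mm slot, the narrowest, for the 10 mm plate: 68 mm to -y of the rack's middle, 48 mm above the bench, axes as the rack's. Real slot up to 10 mm off either way along y. 66 mm long along x. Upper part 26 mm deep, mouth chamfered 1 mm; then 2 mm shoulders each side, 22 mm above the bench, and an 8 mm wide part below. The 10 mm plate stops on the shoulders; a thicker one does not enter.
- pot_clay: Small empty terracotta pot, a bystander, 66 mm wide and 58 mm high, standing; origin at the centre of its underside.
- tape: Roll of grey tape lying flat, a bystander, 100 mm across, 48 mm high; origin at the centre of its underside.
- dropper: Small brown dropper bottle, a bystander, 33 mm across and 102 mm high, standing; origin at the centre of its underside.
- slot_thick (a point): Nominal mouth centre of the 20 mm slot, 68 mm to +y of the rack's middle, 48 mm above the bench. Filled: a fixed 18 mm plate, 60 mm wide, stands in it, top 97 mm above the bench, up to 10 mm off either way along y. Leave it.
Not all that is in view belongs to the job. Leave any red look-alike of the plate_thin alone. What is shaped like the plate_mid but pink is not meant.

How it is judged:
By the outcome, as a careful person would: the job done as asked, in the order asked, and still so for the second after the job is handed in, with the robot touching nothing.
It also fails if it takes over 72 s, if anything falls off the work surface, if the arm or the gripper's body presses on something with over 40 N, if the wrist force passes 120 N, or if a joint passes its speed limit or range.

### The arm

A 6-joint arm with a two-finger parallel gripper is mounted at the origin on the work surface; the furniture and walls round the work are solid. World frame = base frame: x ahead of the robot, y to its left, z up, the work surface at z = 0. Lengths are in mm, angles in rad, forces in N, time in s.
With the tool pointing down it reaches from about 400 to 925 mm from the base axis. Payload 3.4 kg.
Tool frame: the origin (TCP) lies on the centre line of the jaws, within the pads' length; the fingertips stand 14 mm ahead of it and the grasp point (between the pads) lies 5 mm behind it; z points along the fingers, y is the direction in which the jaws open and shut (so a half turn about z gives the same grasp; the last joint's range is limited). The gripper opens to 85 mm and grips with 20 to 120 N. Pads are 22 mm wide; open, the fingers measure 114 mm over their backs; the gripper's body (76 mm by 85 mm) begins 54 mm behind the grasp point. The pads swing forward as they close: fully open they stand 13 mm farther back than shut.
Start: joints at [1.236, 0.307, 1.506, -0, 1.328, -0.073], TCP at [148.845, 555.407, 245.305] pointing down, gripper open.
Joint ranges: [-3.12, 3.12], [-1.05, 2.28], [0.14, 2.33], [-1.42, 4.57], [0.1, 2.73], [-2.68, 2.68]. Speed limits (rad/s): [2.57, 2.57, 3.14, 3.14, 3.14, 3.14].

### API

Orientations are given as a rotation vector (axis times angle).
In Python, from cell import goto, movel, goto_joints, command_gripper, hold, inverse_kinematics, state, capture, Unreachable, finish_job, search_frame, place_of gives the robot as it stands. Calls block until the motion is done:
- goto(position, orientation): joint-space move of the TCP to a pose.
- movel(position, rot=None, vel=150, contact_N=None): straight line of the TCP; rot=None keeps the orientation; vel is the mean speed in mm/s. With contact_N (N) it stops when the force on the tool has changed by that much, and returns True; else False.
- goto_joints(angles): joint-space move.
- command_gripper(opening, newtons=None): finger opening in mm; newtons is the grip in N (None keeps the last); returns when the fingers have stopped.
- hold(seconds).
- inverse_kinematics(position, orientation): joint angles nearest the present ones, or None.
- state(): the state.
- capture(name): name is "scene" or "top" or "wrist"; returns a dict with "color" (480x640x3 uint8, red, green, blue), "fovy" (degrees; the focal length in pixels is half the picture's height over the tangent of half this angle, whatever the lens; pixels are square), "cx", "cy" (the principal point, pixels), "pose" (4x4, takes a point from camera to world coordinates); the wrist camera has in their place "T_tool_cam" (4x4, takes a point from camera to tool coordinates, whose origin is the TCP and whose axes are the flange's). Camera axes: x right, y down, z forward; pixel columns grow to the right and rows downward; lengths in mm; the calibration is good to about 2 mm. A picture is of the moment at which its call begins: read the wrist's pose just before it. There is no depth.
A pose or a line that the arm cannot do raises Unreachable and nothing moves.
- finish_job(): hands the job in, once; it reports no verdict.
Trained networks look in the newest picture that a camera, given by its name, has taken for a name from the list of things; names that differ only in an ending like _2 or _b are one class to them, and where a whole thing is asked for, a point or a joint stands for the part that bears it (a point fixed in the world has none). Each returns a list of dicts, best first, with "confidence" (0 to 1); they miss things now and then, are a little off and sometimes report something else, mostly with a low value. They report only what shows in the picture. A call takes as long as a camera call. They do not tell look-alikes from the thing itself.
- search_frame(camera, label): "location" ([x, y, z] in mm, in world coordinates, good to about 4 mm: the middle of the surface that is visible of it).
- place_of(camera, label): "location" ([x, y, z] in mm, in world coordinates, good to about 4 mm: a listed point, or the origin of a listed thing).
The state is a dict: "t": time; "qpos": joint angles; "joint_vel": joint speeds; "joint_efforts": joint torques, N m; "ee_pos": TCP position; "tcp_rot": TCP orientation; "wrist_force": force on the tool from outside, world axes, zero at the start; "moment": the same for the moment, N m; "opening": finger opening in mm.
Only numpy, scipy, OpenCV 4.12 (cv2) and the standard library are available. Lean on these libraries where they do the work, as an engineer would, in place of code of your own. Each camera call takes 0.05 s, during which the arm holds its last target.

## Working session

There is one attempt and no reset: what is moved stays moved. The work goes in short steps, each a Python script; the robot and the scene stay as the last script left them, time stands still between calls to the robot, and variables do not carry over. Pictures are saved under pics/ and viewed, and the job is handed in when it is done.

```bash
ls; mkdir -p pics; python3 - <<'E'
from cell import *
import cv2,json
for c in ("scene","top"):
    d=capture(c); cv2.imwrite(f"pics/{c}0.png",d["color"][:,:,::-1])
    print(c,d["fovy"],d["cx"],d["cy"],d["pose"].tolist() if hasattr(d["pose"],"tolist") else d["pose"])
    for l in ("plate_mid","plate_thin","rack","slot_mid","slot_thin","slot_thick","pot_clay","tape","dropper"):
        print(l,[([round(float(v)) for v in r["location"]],round(r["confidence"],2)) for r in place_of(c,l)])
print(state())
E
```

```text
pics
scene 50.24748450638779 322.10188481391253 244.06831429595246 [[0.8199970964194326, -0.43134654514521203, 0.3762245604090587, 44.14101346237071], [-0.5723419613429331, -0.6241679817194888, 0.5318261086881166, -660.3723718631069], [0.005425969943182897, -0.6514249677342047, -0.758693660354867, 1073.9843713159198], [0.0, 0.0, 0.0, 1.0]]
plate_mid [([592, -174, 1], 0.68), ([560, -83, 0], 0.57), ([581, 47, 51], 0.46)]
plate_thin [([383, -105, -2], 0.9), ([458, -175, 4], 0.59)]
rack [([596, 109, 2], 0.64)]
slot_mid [([591, 113, 46], 0.77)]
slot_thin [([586, 49, 48], 0.94), ([609, 177, 49], 0.62)]
slot_thick [([608, 178, 50], 0.8)]
pot_clay [([754, -262, 0], 0.73)]
tape [([625, 428, 3], 0.72)]
dropper []
top 55.398084210624766 318.6939969556259 231.9496928001989 [[-0.018688943487063448, -0.9875216946430706, 0.15637015700131274, 372.8684102846961], [-0.9995996176672617, 0.02177795633486037, 0.01806446725871539, 60.03858885590263], [-0.02124447577140072, -0.15596994334535982, -0.9875333153985457, 1252.1044582629397], [0.0, 0.0, 0.0, 1.0]]
plate_mid [([588, -178, 0], 0.71), ([555, -86, -
[... 335 characters left out ...]
.21)]
dropper [([391, -23, -4], 0.63)]
{'t': 1.0, 'qpos': array([ 1.23548680e+00,  3.06798319e-01,  1.50640018e+00, -4.14838589e-05,
        1.32838694e+00, -7.35142701e-02]), 'joint_vel': array([ 0.00082582,  0.00145388, -0.00169479,  0.00011926, -0.00228899,
        0.00186049]), 'joint_efforts': array([-7.51074676e-04, -4.57486582e+01, -2.52340400e+01,  1.90267715e-04,
        6.55460190e-04,  6.70638713e-06]), 'ee_pos': array([148.86711262, 555.40411644, 245.30579767]), 'tcp_rot': array([ 4.10032841e-01,  3.11467823e+00, -1.73718792e-06]), 'wrist_force': array([ 0.09303461,  0.65844391, -0.15055031]), 'moment': array([ 0.00947179, -0.01200999, -0.02481003]), 'opening': 85.37442952363905}
```

View pics/scene0.png

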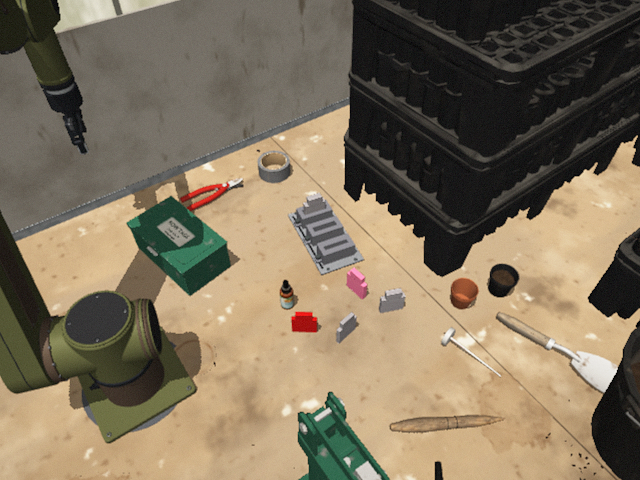

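View pics/top0.png

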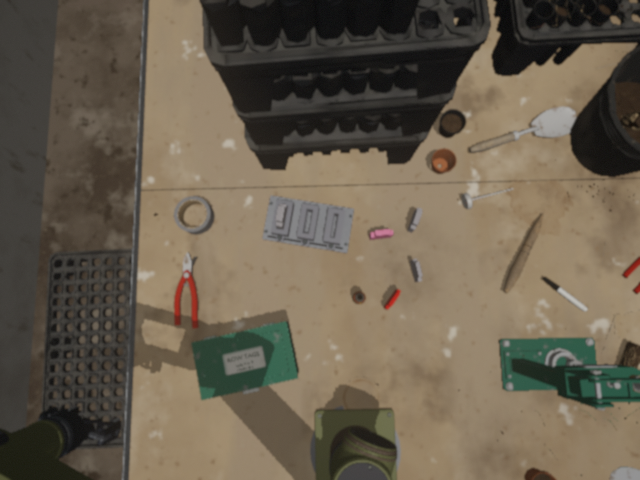

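```bash
cat > h.py <<'E'
from cell import *
import numpy as np, cv2
from scipy.spatial.transform import Rotation as Ro
def rv(yaw):
    y=np.array([-np.sin(yaw),np.cos(yaw),0]);z=np.array([0,0,-1.]);x=np.cross(y,z)
    return Ro.from_matrix(np.c_[x,y,z]).as_rotvec()
def snap(name,cam="wrist"):
    s=state(); d=capture(cam); cv2.imwrite(f"pics/{name}.png",d["color"][:,:,::-1])
    if cam=="wrist":
        T=np.eye(4);T[:3,:3]=Ro.from_rotvec(s["tcp_rot"]).as_matrix();T[:3,3]=s["ee_pos"]
        d["pose"]=T@d["T_tool_cam"]
    d["pose"]=np.array(d["pose"])
    np.savez(f"pics/{name}.npz",pose=d["pose"],f=240/np.tan(np.radians(d["fovy"])/2),c=[d["cx"],d["cy"]])
    return d
def pix2w(name,u,v,z):
    d=np.load(f"pics/{name}.npz");P=d["pose"]
    r=P[:3,:3]@np.array([(u-d["c"][0])/d["f"],(v-d["c"][1])/d["f"],1]); o=P[:3,3]
    return o+r*(z-o[2])/r[2]
def w2pix(name,p):
    d=np.load(f"pics/{name}.npz");P=d["pose"]; q=P[:3,:3].T@(np.array(p)-P[:3,3])
    return q[:2]/q[2]*d["f"]+d["c"]
E
python3 - <<'E'
from h import *
np.set_printoptions(precision=3,suppress=True)
d=snap("w0"); print(d["T_tool_cam"],d["fovy"],d["cx"],d["cy"],state()["t"])
for p in [(590,111,300),(523,-177,300)]:
  for y in (-.164,-.164+np.pi): print(p,y,inverse_kinematics(p,rv(y)))
E
```

```text
[[   0.      -0.95    -0.312   80.711]
 [   1.      -0.       0.001    1.369]
 [  -0.001   -0.312    0.95  -128.448]
 [   0.       0.       0.       1.   ]] 71.79490102594954 319.72675832516524 240.0203440460552 1.05
(590, 111, 300) -0.164 [ 0.116  0.307  1.366 -0.     1.468 -1.291]
(590, 111, 300) 2.977592653589793 [ 0.116  0.307  1.366 -0.     1.468  1.85 ]
(523, -177, 300) -0.164 [-0.403  0.237  1.466  0.     1.438 -1.81 ]
(523, -177, 300) 2.977592653589793 [-0.403  0.237  1.466 -0.     1.438  1.332]
```

```bash
python3 - <<'E'
from h import *
np.set_printoptions(precision=1,suppress=True)
goto((600,111,230),rv(-.164)); 
d=snap("w1"); 
for l in ("rack","slot_mid","slot_thin","slot_thick"): print(l,[(np.array(r["location"]),round(r["confidence"],2)) for r in place_of("wrist",l)])
goto((523,-177,230),rv(-.164)); 
d=snap("w2"); print(state()["t"])
for l in ("plate_mid","plate_thin"): print(l,[(np.array(r["location"]),round(r["confidence"],2)) for r in place_of("wrist",l)])
E
```

```text
rack [(array([595.3, 107.8,  -1.9]), 0.96)]
slot_mid [(array([593.4, 112. ,  46.7]), 0.59)]
slot_thin [(array([584.2,  46.6,  49.3]), 0.59)]
slot_thick []
4.75
plate_mid [(array([559.3, -83.7,  -1.3]), 0.82), (array([ 597. , -181.9,    1.7]), 0.76)]
plate_thin [(array([ 455.9, -175.4,    1.6]), 0.56)]
```

View pics/w1.png

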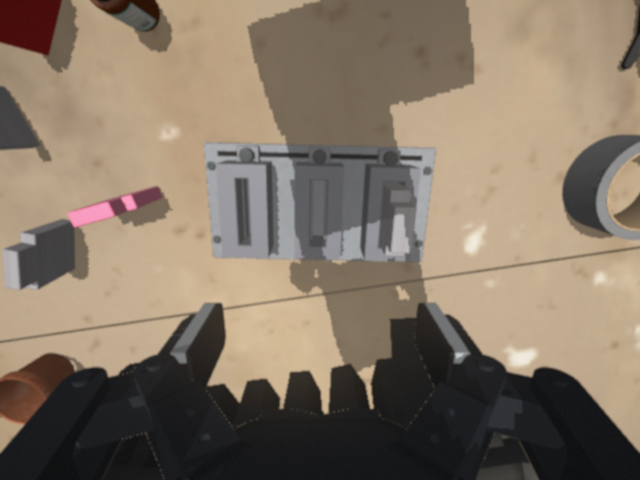

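View pics/w2.png

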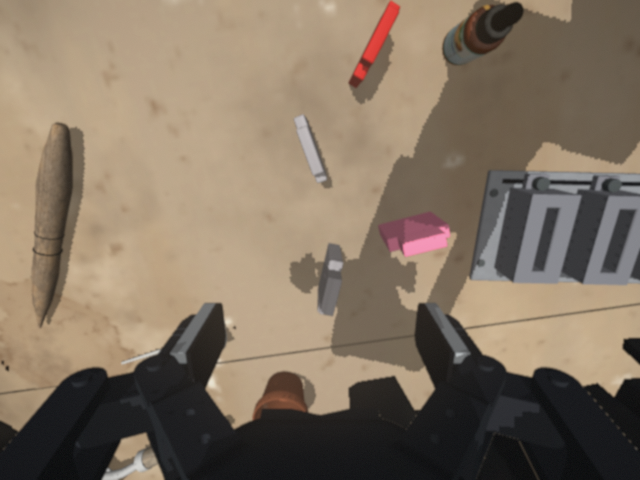

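```bash
python3 - <<'E'
import cv2
a=cv2.imread("pics/w1.png")[135:270,195:445]; cv2.imwrite("pics/w1z.png",cv2.resize(a,None,fx=3.2,fy=3.2,interpolation=cv2.INTER_CUBIC))
b=cv2.imread("pics/w2.png")[105:325,280:460]; cv2.imwrite("pics/w2z.png",cv2.resize(b,None,fx=2.7,fy=2.7,interpolation=cv2.INTER_CUBIC))
E
```

```text
(no output)
```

View pics/w1z.png

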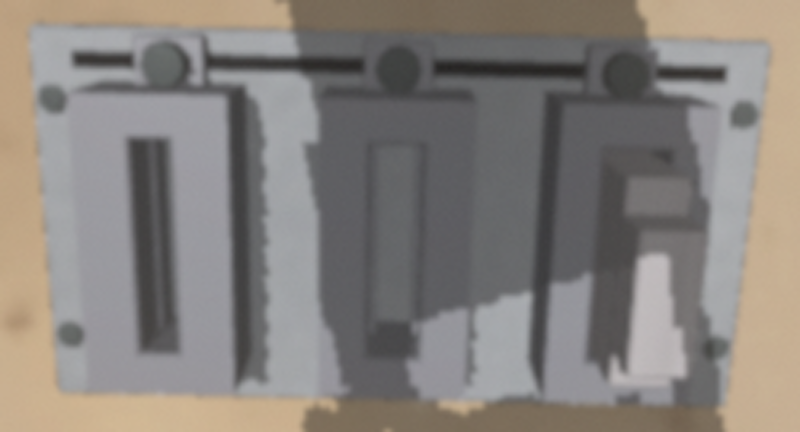

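View pics/w2z.png

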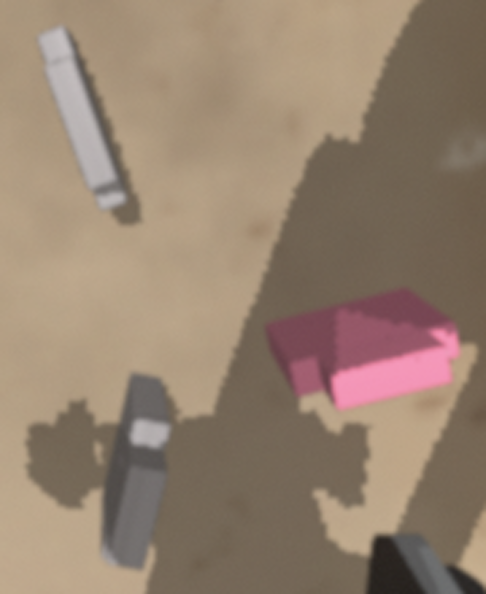

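```bash
python3 - <<'E'
from h import *
np.set_printoptions(precision=1,suppress=True)
def q(pts,z):
    return np.array([pix2w("w1",195+u/3.2,135+v/3.2,z)[:2] for u,v in pts])
for n,p in dict(thin=[(127,138),(167,138),(141,352),(180,352)],mid=[(366,143),(426,143),(371,357),(415,357)]).items():
    c=q(p,48); print(n,c.tolist(),c.mean(0)); m=(c[2]+c[3]-c[0]-c[1])/2; print(np.linalg.norm(m),np.arctan2(m[1],m[0]))
c=q([(30,27),(768,43),(727,402),(60,391)],8); print("rail",c,c.mean(0),np.linalg.norm(c[1]-c[0]),np.linalg.norm(c[3]-c[0]),"y dir yaw",[np.arctan2(-(b-a)[0],(b-a)[1]) for a,b in ((c[0],c[1]),(c[3],c[2]))])
def w(pts,z): return np.array([pix2w("w2",280+u/2.7,105+v/2.7,z)[:2] for u,v in pts])
c=w([(48,62),(75,62),(92,190),(118,182)],75); print("thin",c,c.mean(0)); m=(c[2]+c[3]-c[0]-c[1]);print(np.arctan2(m[1],m[0]))
c=w([(38,38),(65,27),(98,210),(126,200)],55); print("thin55",c,c.mean(0)); m=(c[2]+c[3]-c[0]-c[1]);print(np.arctan2(m[1],m[0]),np.linalg.norm(m)/2)
c=w([(133,372),(165,380),(102,562),(145,568)],55); print("mid55",c,c.mean(0));m=(c[2]+c[3]-c[0]-c[1]);print(np.arctan2(m[1],m[0]),np.linalg.norm(m)/2)
E
```

```text
thin [[548.599432778463, 42.23525203183105], [550.4808716396494, 53.68380730091859], [613.2558327711836, 30.688578270027605], [615.2156997430975, 42.592995366154256]] [581.9  42.3]
65.67827964193539 -0.17320082884271887
mid [[561.2637932198252, 110.41034075061836], [564.0919662083375, 127.61909527788102], [626.4327264089079, 100.63330545924433], [628.6487917645111, 114.09329365287175]] [595.1 113.2]
65.90105213572848 -0.17773601200971767
rail [[513.2   9.4]
 [556.1 240.3]
 [677.3 219.2]
 [634.8 -13.3]] [595.4 113.9] 234.79207660662317 123.6591603365077 y dir yaw [np.float64(-0.18362787673187073), np.float64(-0.18092150549802427)]
thin [[ 439.  -178.5]
 [ 440.3 -170.5]
 [ 478.6 -171.9]
 [ 477.5 -163.4]] [ 458.9 -171.1]
0.17679665927828553
thin55 [[ 431.  -181.5]
 [ 429.2 -172.4]
 [ 488.  -171.7]
 [ 486.2 -161.8]] [ 458.6 -171.9]
0.17697165656913585 57.88158701807849
mid55 [[ 547.  -168.9]
 [ 551.8 -158.1]
 [ 621.3 -192.6]
 [ 626.6 -176.6]] [ 586.7 -174.1]
-0.27612317311947215 77.4572939182863
```

```bash
python3 - <<'E'
from h import *
np.set_printoptions(precision=0,suppress=True)
d=capture("scene");np.savez("pics/scene0.npz",pose=np.array(d["pose"]),f=240/np.tan(np.radians(d["fovy"])/2),c=[d["cx"],d["cy"]])
d=capture("top");np.savez("pics/top0.npz",pose=np.array(d["pose"]),f=240/np.tan(np.radians(d["fovy"])/2),c=[d["cx"],d["cy"]])
for p in [(445,268),(350,195)]: print("scene",pix2w("scene0",*p,0))
for p in [(410,160),(270,165)]: print("top",pix2w("top0",*p,0),pix2w("top0",*p,100))
for p in [(210,50),(470,45)]: print("top upper",[pix2w("top0",*p,z) for z in (300,400,500)])
for p in [(240,110),(455,110)]: print("top mid",[pix2w("top0",*p,z) for z in (100,200,300)])
print(state()["t"])
E
```

```text
scene [ 798. -163.    0.]
scene [758. 205.   0.]
top [ 772. -179.    0.] [ 740. -160.  100.]
top [767. 218.   0.] [736. 205. 100.]
top upper [array([946., 316., 300.]), array([886., 289., 400.]), array([825., 262., 500.])]
top upper [array([ 940., -269.,  300.]), array([ 880., -234.,  400.]), array([ 821., -200.,  500.])]
top mid [array([890., 285., 100.]), array([845., 266., 200.]), array([800., 246., 300.])]
top mid [array([ 874., -286.,  100.]), array([ 831., -256.,  200.]), array([ 787., -226.,  300.])]
4.95
```

```bash
python3 - <<'E'
from h import *
np.set_printoptions(precision=1,suppress=True)
goto((645,-177,200),rv(-.164)); 
d=snap("w3"); print(state()["t"],w2pix("w3",(590,-176,60)))
print([(np.array(r["location"]),round(r["confidence"],2)) for r in place_of("wrist","plate_mid")])
u,v=w2pix("w3",(590,-176,60)).astype(int); u0=max(u-80,0);v0=max(v-80,0)
cv2.imwrite("pics/w3z.png",cv2.resize(cv2.imread("pics/w3.png")[v0:v0+150,u0:u0+190],None,fx=4,fy=4,interpolation=cv2.INTER_CUBIC)); print(u0,v0)
E
```

```text
5.5667 [306.6 166.3]
[(array([ 596. , -180.6,    2.3]), 0.76), (array([560.3, -84.5,   1.1]), 0.62)]
226 86
```

View pics/w3z.png

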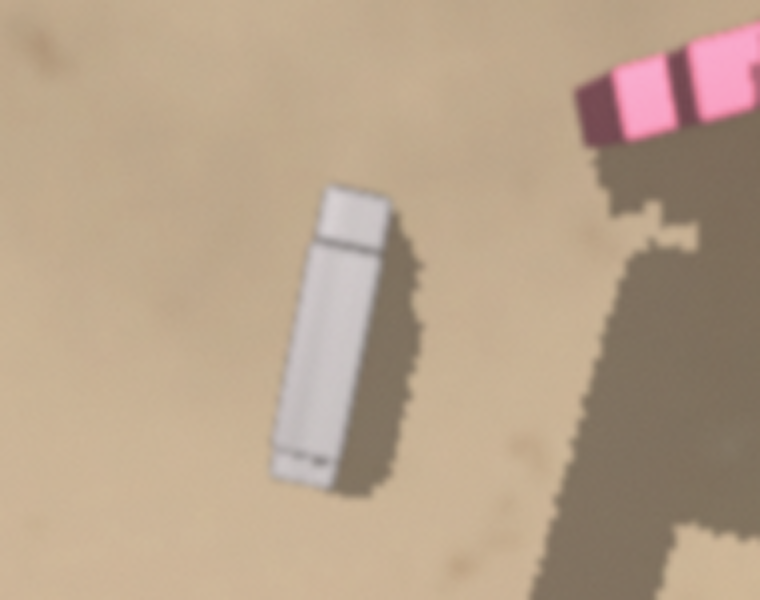

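```bash
python3 - <<'E'
from h import *
np.set_printoptions(precision=2,suppress=True)
def w(pts,z): return np.array([pix2w("w3",226+u/4,86+v/4,z)[:2] for u,v in pts])
for pts,z in (([(315,240),(381,252),(273,450),(343,463)],75),([(328,185),(391,198),(271,478),(333,490)],55)):
    c=w(pts,z);m=(c[2]+c[3]-c[0]-c[1])/2;print(c.mean(0),np.arctan2(m[1],m[0]),np.linalg.norm(m),np.linalg.norm(c[1]-c[0]))
E
```

```text
[ 594.77 -175.3 ] -0.3631473088649925 39.89533360381979 12.28341194044789
[ 594.91 -175.52] -0.3695448715685192 59.56753791521013 12.553277185408634
```

```bash
python3 - <<'E'
from h import *
np.set_printoptions(precision=2,suppress=True)
command_gripper(45,60)
goto((594.8,-175.4,130),rv(-.366))
print(movel((594.8,-175.4,60),vel=100,contact_N=8))
s=state();print(s["t"],s["ee_pos"],s["wrist_force"],s["opening"])
command_gripper(5,70)
s=state();print(s["t"],s["ee_pos"],s["wrist_force"],s["moment"],s["opening"])
movel((594.8,-175.4,180),vel=120)
s=state();print(s["t"],s["ee_pos"],s["wrist_force"],s["moment"],s["opening"])
snap("w4")
E
```

```text
False
7.375 [ 595.6  -175.65   60.56] [ 0.12 -0.12 -0.41] 44.891253961298546
7.7583 [ 595.32 -176.04   60.95] [-0.73 -1.45  5.24] [-0.38  0.12  0.  ] 12.782560181757676
8.9083 [ 593.99 -175.04  178.86] [-0.23  0.64 -4.83] [0.01 0.05 0.04] 13.01508991733591
```

View pics/w4.png

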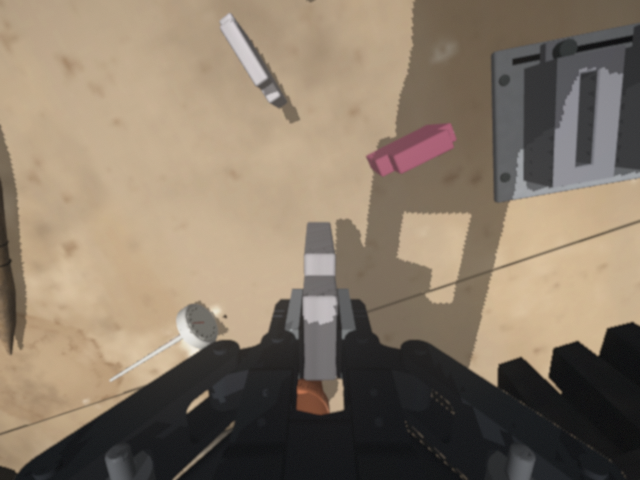

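```bash
python3 - <<'E'
from h import *
np.set_printoptions(precision=1,suppress=True)
cv2.imwrite("pics/w4z.png",cv2.resize(cv2.imread("pics/w4.png")[215:385,260:380],None,fx=3.5,fy=3.5,interpolation=cv2.INTER_CUBIC))
s=state();R=Ro.from_rotvec(s["tcp_rot"]).as_matrix();e=s["ee_pos"]
for n,(dx,dz) in dict(near_body=(30,-6),near_tab=(20,-14),far_tab=(-20,-14)).items():
  print(n,[w2pix("w4",e+R@np.array([dx,dy,dz])) for dy in (-7,7)])
E
```

```text
near_body [array([298.5, 265.3]), array([333.6, 265.3])]
near_tab [array([297.8, 297.3]), array([334.1, 297.3])]
far_tab [array([299.7, 382.1]), array([332.8, 382.1])]
```

View pics/w4z.png

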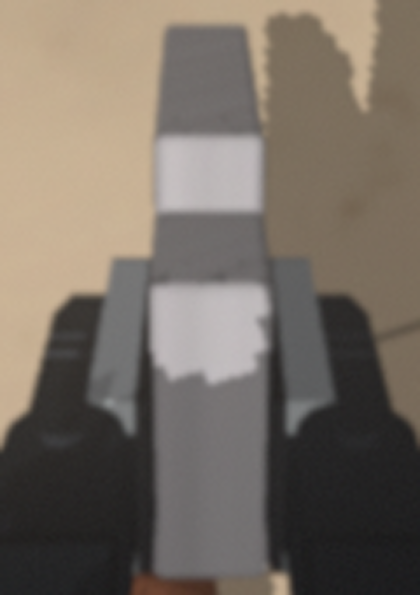

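```bash
python3 - <<'E'
from h import *
np.set_printoptions(precision=2,suppress=True)
goto((594.8,111.6,180),rv(-.179))
movel((594.8,111.6,128),vel=100); hold(.2)
s=state();print(s["t"],s["ee_pos"],s["wrist_force"],s["moment"],s["opening"])
snap("w5")
cv2.imwrite("pics/w5z.png",cv2.resize(cv2.imread("pics/w5.png")[190:390,220:420],None,fx=3,fy=3,interpolation=cv2.INTER_CUBIC))
R=Ro.from_rotvec(s["tcp_rot"]).as_matrix();e=s["ee_pos"]
print("near bottom",[w2pix("w5",e+R@np.array([30,dy,61])) for dy in (-7,7)])
E
```

```text
10.9333 [595.56 111.64 128.95] [ 0.57  0.31 -4.15] [ 0.03 -0.01  0.  ] 12.758697690006015
near bottom [array([305.17, 221.33]), array([328.88, 221.32])]
```

View pics/w5z.png

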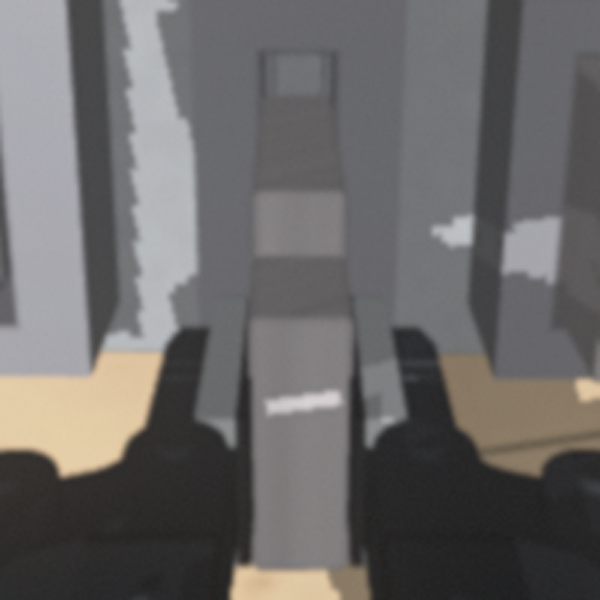

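View pics/w5.png

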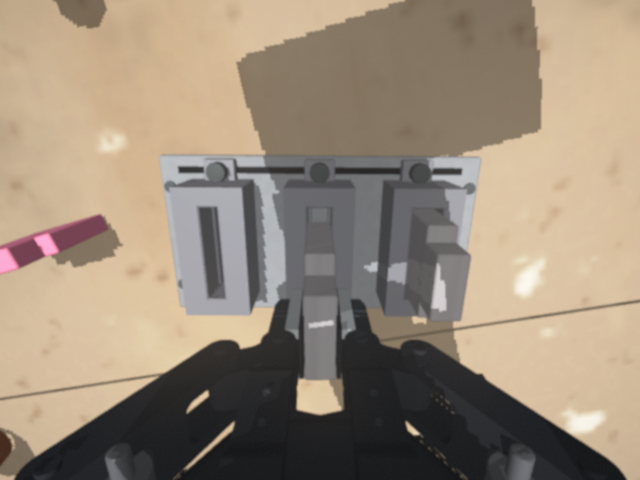

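```bash
python3 - <<'E'
from h import *
np.set_printoptions(precision=2,suppress=True)
s=state();R=Ro.from_rotvec(s["tcp_rot"]).as_matrix();e=s["ee_pos"]
print("near edge tool", R.T@(pix2w("w5",319.3,190+50/3,48)-e), "plate bottom near obs", R.T@(pix2w("w5",319.3,190+97/3,e[2]-61)-e))
im=cv2.imread("pics/w5.png"); g=cv2.cvtColor(im,cv2.COLOR_BGR2GRAY)
for v in (209,212,215,218,221,224,228,232): print(v,g[v,296:344:1].tolist())
cv2.imwrite("pics/w5y.png",cv2.resize(im[195:260,285:355],None,fx=8,fy=8,interpolation=cv2.INTER_CUBIC))
E
```

```text
near edge tool [34.23  1.34 80.83] plate bottom near obs [29.18  1.34 60.95]
209 [106, 107, 105, 105, 106, 106, 106, 106, 103, 98, 89, 82, 90, 98, 100, 100, 107, 110, 111, 112, 110, 111, 112, 111, 111, 111, 112, 112, 114, 112, 107, 99, 98, 97, 88, 83, 90, 98, 103, 103, 103, 104, 105, 104, 103, 104, 104, 104]
212 [107, 105, 105, 105, 106, 105, 107, 105, 103, 98, 89, 82, 91, 100, 101, 101, 107, 113, 115, 115, 114, 114, 114, 114, 114, 114, 115, 115, 115, 115, 110, 101, 99, 98, 88, 84, 92, 99, 103, 104, 105, 104, 104, 103, 104, 104, 104, 105]
215 [106, 106, 106, 105, 105, 105, 106, 105, 104, 99, 91, 84, 90, 100, 102, 102, 108, 113, 116, 114, 113, 113, 114, 113, 114, 113, 114, 113, 114, 113, 108, 101, 100, 99, 89, 84, 90, 99, 103, 105, 104, 104, 104, 104, 104, 104, 104, 103]
218 [106, 106, 106, 105, 106, 106, 105, 105, 103, 100, 91, 84, 90, 100, 102, 103, 107, 112, 115, 112, 112, 112, 113, 114, 114, 114, 113, 115, 113, 113, 110, 103, 102, 98, 87, 84, 90, 100, 103, 104, 104, 103, 104, 104, 103, 103, 103, 105]
221 [104, 106, 105, 106, 106, 106, 106, 105, 103, 99, 91, 85, 90, 98, 101, 101, 103, 108, 107, 107, 106, 106, 106, 107, 106, 107, 106, 106, 106, 104, 102, 100, 100, 95, 86, 84, 92, 100, 104, 103, 105, 104, 104, 105, 106, 103, 104, 104]
224 [106, 105, 106, 106, 105, 106, 105, 104, 103, 98, 93, 93, 95, 96, 96, 96, 97, 97, 96, 96, 95, 97, 96, 96, 96, 97, 97, 96, 96, 95, 97, 97, 95, 91, 85, 86, 94, 100, 103, 104, 105, 105, 105, 105, 104, 103, 104, 103]
228 [106, 106, 106, 106, 106, 106, 105, 105, 104, 99, 95, 93, 95, 96, 97, 96, 98, 97, 97, 97, 98, 97, 98, 97, 99, 99, 97, 98, 98, 97, 97, 97, 97, 94, 93, 91, 94, 100, 104, 104, 104, 105, 104, 104, 105, 104, 102, 105]
232 [105, 105, 107, 106, 105, 105, 106, 106, 104, 100, 96, 96, 96, 96, 97, 97, 97, 96, 97, 97, 97, 97, 97, 96, 97, 97, 97, 97, 96, 97, 96, 97, 96, 95, 93, 93, 95, 100, 104, 105, 104, 104, 104, 104, 105, 104, 104, 104]
```

View pics/w5y.png

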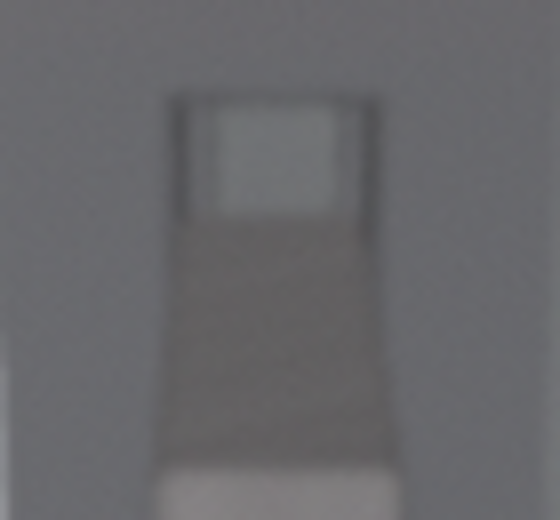

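```bash
python3 - <<'E'
from h import *
np.set_printoptions(precision=2,suppress=True)
def p(tag):
    s=state();print(tag,round(s["t"],2),s["ee_pos"],s["wrist_force"],s["moment"],round(s["opening"],2));return s
X,Y=593.5,111.85
movel((X,Y,114),vel=60); p("above")
c=movel((X,Y,98),vel=14,contact_N=4); s=p("enter %s"%c)
if not c:
    c=movel((X,Y,79),vel=14,contact_N=4); s=p("down %s"%c)
snap("w6")
E
```

```text
above 11.37 [592.67 111.84 113.11] [-0.27  0.23 -4.33] [0.02 0.01 0.05] 13.06
enter False 12.66 [593.61 111.85  98.11] [ 0.22  0.25 -4.72] [ 0.05  0.03 -0.02] 13.21
down True 13.66 [593.37 111.82  82.79] [-0.25 -0.46  5.53] [-0.02 -0.04  0.  ] 12.57
```

View pics/w6.png

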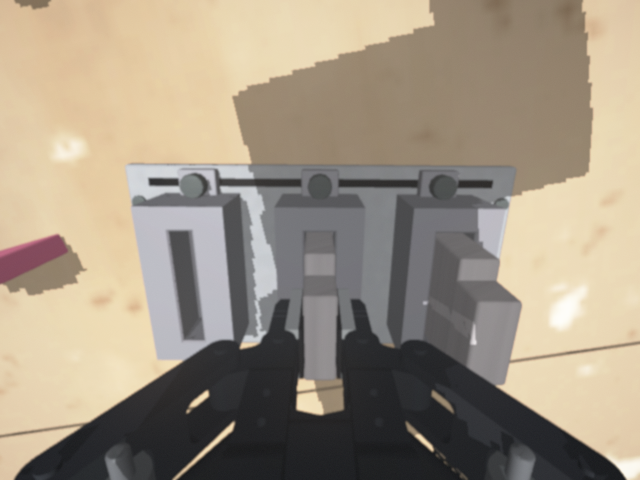

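```bash
python3 - <<'E'
from h import *
np.set_printoptions(precision=2,suppress=True)
def p(tag):
    s=state();print(tag,round(s["t"],2),s["ee_pos"],s["wrist_force"],s["moment"],round(s["opening"],2));return s
command_gripper(30); p("open")
movel((593.5,111.85,130),vel=60); p("up")
movel((593.5,111.85,190),vel=150); hold(.1); p("up")
snap("w7")
cv2.imwrite("pics/w7z.png",cv2.resize(cv2.imread("pics/w7.png")[140:380,180:460],None,fx=2.8,fy=2.5,interpolation=cv2.INTER_CUBIC))
E
```

```text
open 14.02 [591.54 111.61  80.96] [ 0.06 -0.55  0.58] [ 0.01 -0.04  0.06] 30.03
up 14.98 [593.14 111.81 129.71] [-0.06  0.23 -0.13] [-0.03  0.04 -0.  ] 30.21
up 15.63 [592.39 111.69 188.5 ] [ 0.35 -0.2  -0.14] [ 0.02 -0.04  0.03] 30.31
```

View pics/w7z.png

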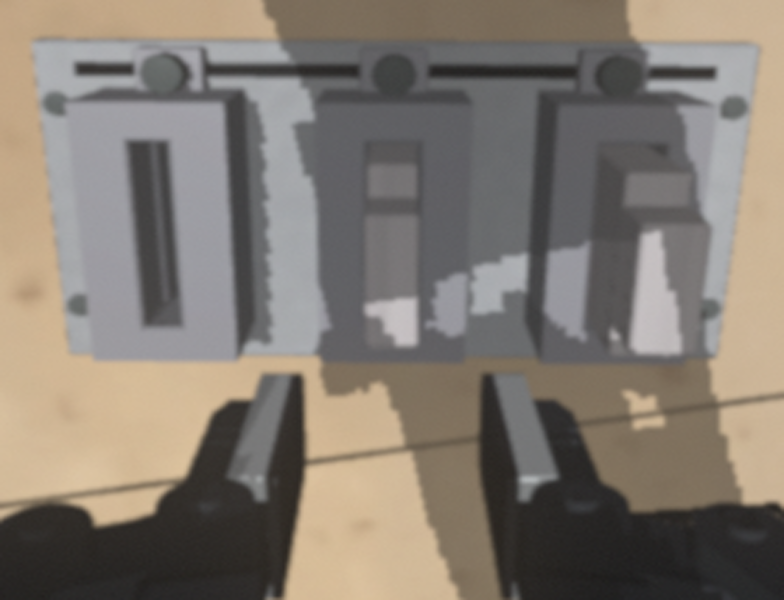

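```bash
python3 - <<'E'
from h import *
np.set_printoptions(precision=2,suppress=True)
P=[pix2w("w7",180+u/2.8,140+v/2.5,48)[:2] for u,v in [(127,141),(168,141),(143,326),(182,326)]]; c=np.array(P).mean(0);m=P[2]+P[3]-P[0]-P[1]
print("thin slot",c,np.arctan2(m[1],m[0]),np.linalg.norm(m)/2)
P=[pix2w("w7",180+u/2.8,140+v/2.5,8)[:2] for u,v in [(33,41),(760,45)]]; d=P[1]-P[0]; print("rail yaw",np.arctan2(-d[0],d[1]),np.linalg.norm(d))
goto((507,-164,190),rv(.177)); hold(.1)
snap("w8"); print(state()["t"],state()["ee_pos"]); u,v=w2pix("w8",(458,-172,60)).astype(int); u0=u-90;v0=max(v-75,0); print(u0,v0)
cv2.imwrite("pics/w8z.png",cv2.resize(cv2.imread("pics/w8.png")[v0:v0+150,u0:u0+190],None,fx=4,fy=4,interpolation=cv2.INTER_CUBIC))
E
```

```text
thin slot [581.89  42.24] -0.18725173980632548 65.59844558722646
rail yaw -0.1848312143576973 235.64450708011597
16.95 [ 507.63 -162.97  189.91]
227 96
```

View pics/w8z.png

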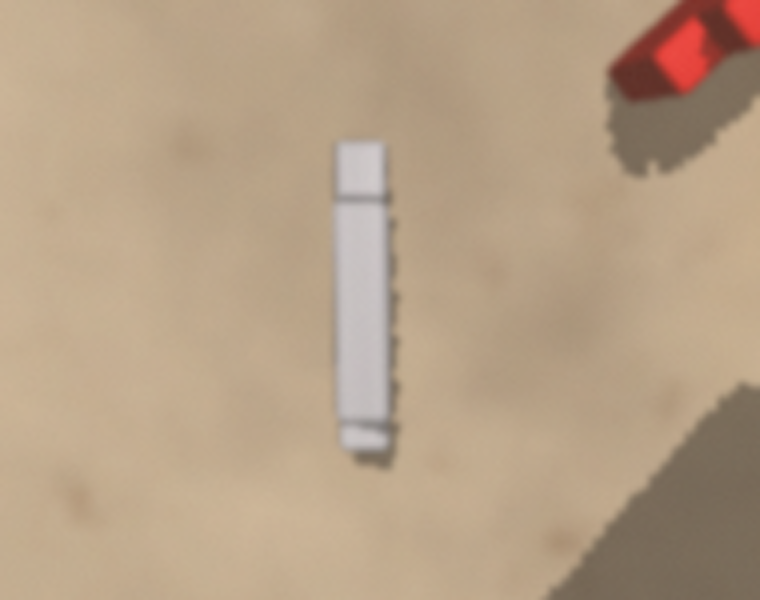

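```bash
python3 - <<'E'
from h import *
np.set_printoptions(precision=2,suppress=True)
def p(tag):
    s=state();print(tag,round(s["t"],2),s["ee_pos"],s["wrist_force"],s["moment"],round(s["opening"],2));return s
C=[];A=[]
for pts,z in (([(334,199),(388,199),(338,421),(391,425)],75),([(336,142),(385,142),(340,450),(388,450)],55)):
    c=np.array([pix2w("w8",227+u/4,96+v/4,z)[:2] for u,v in pts]);m=(c[2]+c[3]-c[0]-c[1])/2;C.append(c.mean(0));A.append(np.arctan2(m[1],m[0]));print(C[-1],A[-1],np.linalg.norm(m))
c=np.mean(C,0);a=np.mean(A)
c=c-1.6*np.array([-np.sin(a),np.cos(a)])-1.0*np.array([np.cos(a),np.sin(a)]); print("grasp",c,a)
command_gripper(36)
goto((*c,130),rv(a))
print(movel((*c,60),vel=80,contact_N=8)); p("down")
command_gripper(3,60); s=p("grip"); z0=s["ee_pos"][2]
movel((*c,180),vel=120); p("lift")
snap("w9"); print("z0",z0)
cv2.imwrite("pics/w9z.png",cv2.resize(cv2.imread("pics/w9.png")[215:385,260:380],None,fx=3.5,fy=3.5,interpolation=cv2.INTER_CUBIC))
E
```

```text
[ 458.24 -171.63] 0.19222107689548887 40.12284831335918
[ 458.34 -171.81] 0.1877713154231983 59.32130808733624
grasp [ 457.61 -173.48] 0.1899961961593436
False
down 18.62 [ 458.08 -173.67   60.37] [-0.01 -0.34  0.2 ] [0.02 0.03 0.09] 35.58
grip 18.97 [ 458.16 -173.81   60.66] [-0.24 -0.26  4.4 ] [-0.03  0.07  0.02] 9.38
lift 20.12 [ 456.84 -173.13  179.13] [-0.64  0.57 -3.35] [-0.01  0.    0.01] 8.95
z0 60.655103672297145
```

View pics/w9z.png

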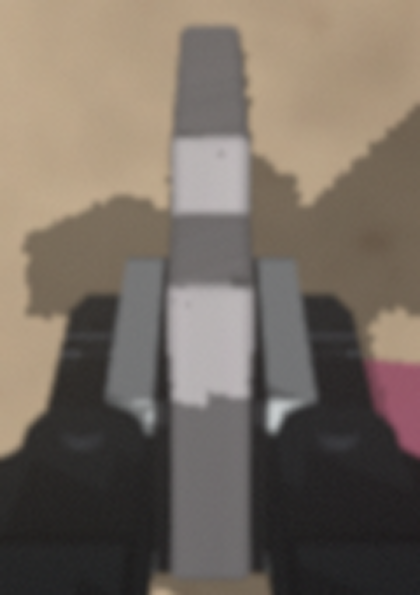

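```bash
python3 - <<'E'
from h import *
np.set_printoptions(precision=2,suppress=True)
movel((457.6,-173.5,200),vel=120)
goto((580.2,40.9,180),rv(-.181))
movel((580.2,40.9,127),vel=100); hold(.2)
s=state();print(s["t"],s["ee_pos"],s["wrist_force"],s["opening"])
snap("w10")
im=cv2.imread("pics/w10.png")
cv2.imwrite("pics/w10y.png",cv2.resize(im[190:260,280:360],None,fx=8,fy=8,interpolation=cv2.INTER_CUBIC))
E
```

```text
22.3417 [580.88  40.85 127.89] [-0.67 -0.47 -4.02] 9.048684080542861
```

View pics/w10y.png

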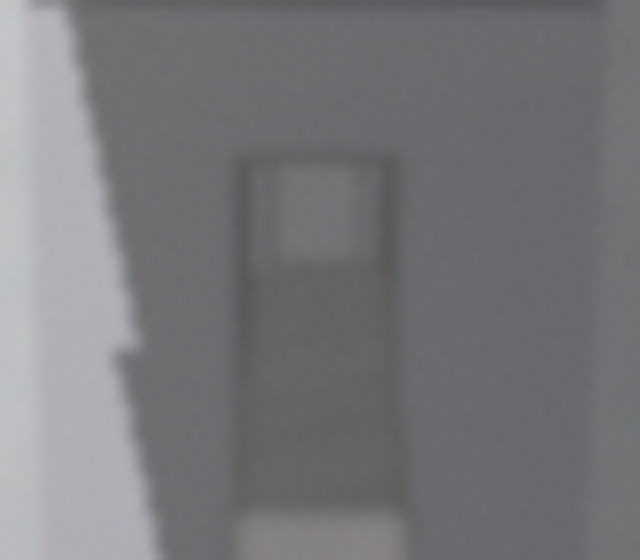

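View pics/w10.png

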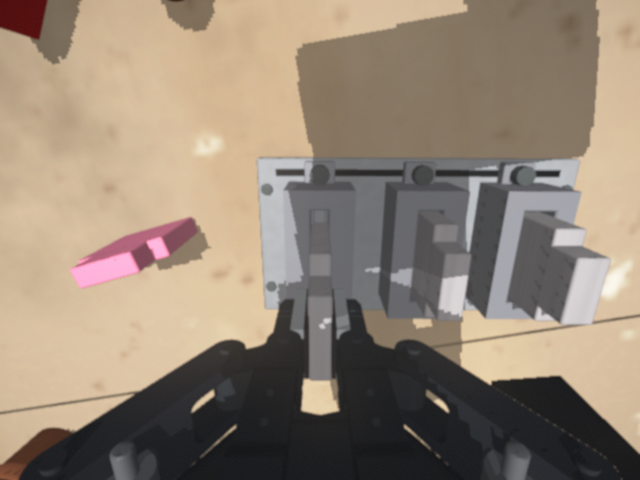

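```bash
python3 - <<'E'
from h import *
np.set_printoptions(precision=2,suppress=True)
def p(tag):
    s=state();print(tag,round(s["t"],2),s["ee_pos"],s["wrist_force"],s["moment"],round(s["opening"],2));return s
X,Y=580.4,40.9
movel((X,Y,114),vel=60); p("above")
c=movel((X,Y,98),vel=14,contact_N=4); s=p("enter %s"%c)
if not c:
    c=movel((X,Y,79),vel=14,contact_N=4); s=p("down %s"%c)
snap("w11")
E
```

```text
above 22.76 [579.66  40.96 113.12] [ 0.01  0.67 -2.98] [ 0.04 -0.01 -0.07] 9.35
enter False 24.05 [580.51  40.9   98.11] [ 0.47  0.77 -3.16] [-0.01 -0.01  0.03] 9.32
down True 25.07 [580.29  40.85  82.62] [0.22 0.05 4.52] [-0.05  0.05 -0.02] 9.21
```

View pics/w11.png

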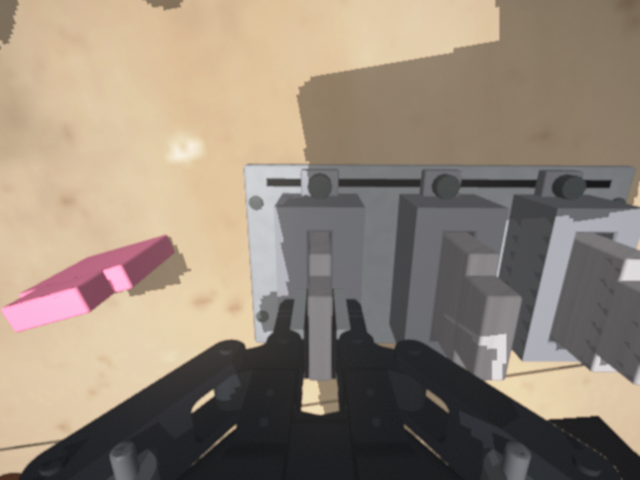

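Contact came at ee z 82.6, so the plate's underside is at about 22 mm and it rests on the shoulders. I'll release it and check from above.

```bash
python3 - <<'E'
from h import *
np.set_printoptions(precision=2,suppress=True)
def p(tag):
    s=state();print(tag,round(s["t"],2),s["ee_pos"],s["wrist_force"],s["moment"],round(s["opening"],2));return s
command_gripper(28); p("open")
movel((580.4,40.9,130),vel=60)
movel((586,75,230),vel=150); hold(.2); p("up")
snap("w12"); snap("s12","scene"); snap("t12","top")
cv2.imwrite("pics/s12z.png",cv2.resize(cv2.imread("pics/s12.png")[170:350,250:450],None,fx=3.3,fy=3.3,interpolation=cv2.INTER_CUBIC))
E
```

```text
open 25.44 [578.75  40.9   81.02] [-0.95  1.28  0.04] [ 0.    0.03 -0.04] 27.99
up 27.47 [585.29  74.66 228.77] [ 0.53 -0.14 -0.08] [-0.03 -0.01  0.01] 28.04
```

View pics/w12.png

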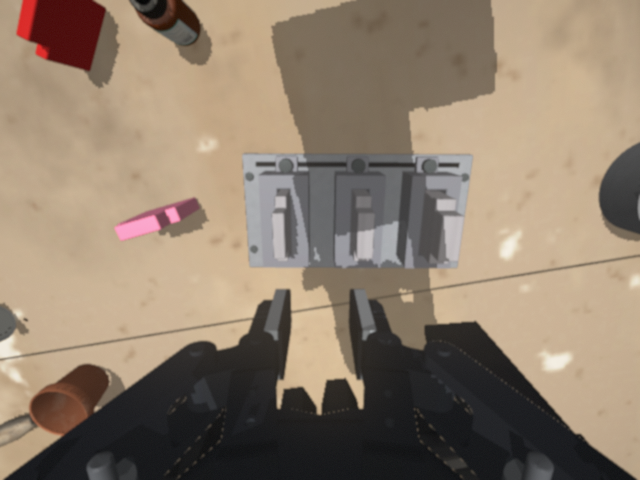

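View pics/s12z.png

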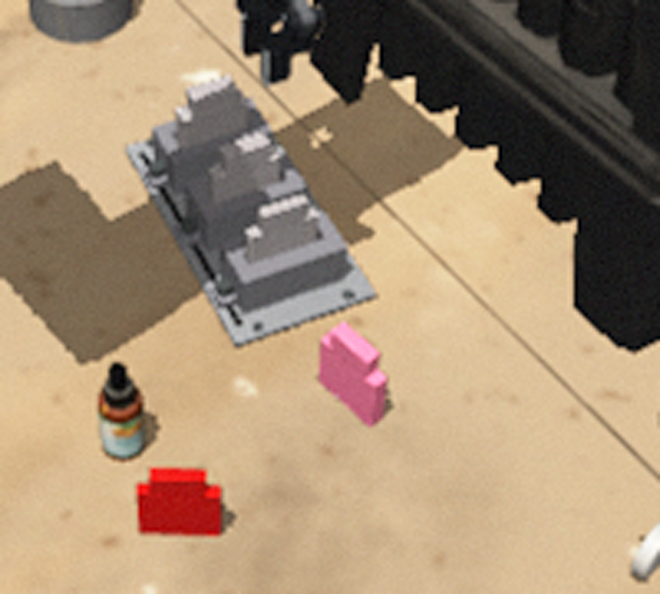

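```bash
python3 -c "
from cell import *
finish_job(); print(state()['t'])"
```

```text
the job is handed in; nothing more can be done
the job is handed in; nothing more can be done
```

Both plates are upright in their slots, the 14 mm one in the middle slot and the 10 mm one in the narrowest. Both are released, and I handed the job in at about 27.5 s of the 72 s allowed.

- **Finding the slots:** I lined each plate up in the wrist camera images, after correcting a sideways camera offset of about 1.6 mm measured from the first grip. I lowered each plate slowly, set to stop at a 4 N force change, and both went in on the first try.
- **Seating:** Neither plate met any contact at the slot mouth. Each stopped with its underside at about 22 mm, which is shoulder height. The vertical force change there was about 10 N for the 14 mm plate and 8 N for the 10 mm plate, with side forces under 1 N.
- **Last checks:** The final wrist and scene pictures show both plates upright in their slots and the gripper clear. The thick plate, the red and pink look-alikes and the dropper look undisturbed there. The pot and tape show only in part and look unmoved. I saved a top-camera picture but did not look at it.
- **Disagreements:** None of my checks failed. The networks' positions for the loose plates were a few millimetres off from what I measured in the pictures, so I used the pictures.

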